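Start and seat the stage clamp screw

TASK

Take the big knurled clamp screw out of the black holder and stand it in the socket in the middle of the microscope stage. Turn it gently backward (anticlockwise seen from above) until you feel its thread start drop in, then drive it forward (clockwise) until its head is fully home, flat on the stage, and let go. Never force it, and leave everything else alone.

Things in the scene. Friction and masses are not known exactly. Their poses are not given: they have to be found in the camera images.
- screw: Steel clamp screw, 70 mm long, 0.20 to 0.33 kg, upright in a well of the holder. Origin: centre of its lower end (tip); z up the axis. Shank 20 mm thick, 42 mm long, coned to 14 mm over the last 5 mm; on it a round knurled head, 42 mm wide, 28 mm tall. Two round lugs 5 mm thick (the coarse two-start thread) stick out along its x axis, both ways, 24 mm above the tip, 34 mm across.
- head (a point): Middle of the screw's knurled head, on the axis, 56 mm above the tip: grip here from above, at any yaw.
- socket (a point): Centre of the socket's mouth in the flat top of the stage, 50 mm above the table, z up. The vertical round bore is 36.8 mm wide down to the land 6 mm below (the lugs pass), then 23 mm wide for the shank, 44 mm deep in all. When the head is home the tip is 42 mm below this point.
- land (a point): On the socket's axis, 6 mm below the mouth: height of the flat ring (land) on which the lugs first rest (tip 27.5 mm below the mouth, head underside 14.5 mm above the stage). It has two openings across from each other, the thread starts; their direction is unknown. Sliding anticlockwise (from above), within half a turn, the lugs fall in if pressed lightly (at once if over them).
- start (a point): On the axis, 15.2 mm below the mouth: floor of the thread starts. The lugs drop 9.2 mm from the land to it (tip then 36.7 mm below the mouth). Between each start and the land on its anticlockwise side stands a blunt thread end 4 mm proud of the land (lugs may first rest on it): it stops anticlockwise turning after the drop, and before the drop clockwise turning jams on it.
- run (a point): On the axis, 20.5 mm below the mouth: lowest lug floor when home. From the start, clockwise turning leads the lugs down a channel under the land (1.2 mm play): level for up to 30 degrees, then 1 mm down per 15 degrees; after 80 to 120 degrees in all the head rests on the stage, and at most 50 degrees later the lugs meet a firm stop: do not force it. Let go on the way, the screw stays put.
- stage: Fixed stage: light metal top plate 120 x 120 mm, its top 50 mm above the table, on a grey base plate 150 x 150 mm, socket in the middle. Origin: centre of its underside, z up, x and y along its sides.
- holder: Fixed black plastic holder, 90 x 190 mm, 44 mm high, with two square open wells (36 mm wide inside, 30 mm deep, floor 14 mm above the table) 45 mm either side of its middle along its y axis; one has the screw, the other the pin. Origin: centre of its underside.
- dowel: Plain locating pin in the holder's other well: steel, 18 mm shank without lugs, smaller knurled head 27 mm diameter and 16 mm tall, 58 mm long. Origin: centre of its lower end. To be left alone.
- dish: Round glass dish, 84 mm wide, 16 mm high, loose on the table. Origin: centre of its underside. To be left alone.
- jar: Amber glass jar, 44 mm diameter, 55 mm high, loose on the table. Origin: centre of its underside. To be left alone.
- driver: Screwdriver 160 mm long lying on the table along its x axis. To be left alone.
- tweezers: Steel tweezers 122 mm long lying on the table along their x axis. Origin: the middle. To be left alone.
- tray: White plastic tray 130 x 90 mm, 22 mm high. Origin: centre of its underside. To be left alone.
- weight: Brass weight, cylinder 32 mm diameter, 30 mm high. Origin: centre of its underside. To be left alone.
Mind the look-alikes: they are no part of the job. What is shaped like the screw but purple or yellow is not meant.

How it is judged:
By the outcome, as a careful person would: the job done as asked, in the order asked, and still so for the second after the job is handed in, with the robot touching nothing.
It also fails if it takes over 61 s, if anything falls off the work surface, if the arm or the gripper's body presses on something with over 40 N, if the wrist force passes 120 N, or if a joint passes its speed limit or range.

ROBOT

A 6-joint arm with a two-finger parallel gripper is mounted at the origin on the work surface. World frame = base frame: x ahead of the robot, y to its left, z up, the work surface at z = 0. Lengths are in m, angles in rad, forces in N, time in s.
With the tool pointing down it reaches from about 0.375 to 0.9 m from the base axis. Payload 3.1 kg.
Tool frame: the origin (TCP) lies at the centre of the arm's flange, where the gripper is bolted on; the fingertips stand robot.tip_extent ahead of it and the grasp point (between the pads) lies 164 mm ahead of it (robot.tip_extent is the distance from the TCP to the fingertips, in m); z points along the fingers, y is the line along which they close (so a half turn about z gives the same grasp; the last joint's range is limited). The gripper opens to 87 mm and grips with 3 to 60 N. Pads are 19 mm wide; open, the fingers measure 117 mm over their backs; the gripper's body (75 mm by 190 mm) begins 51 mm behind the grasp point.
Start: joints at [-1.464, 0.527, 1.433, -0, 1.181, -0.178], TCP at [0.176, -0.6, 0.405] pointing down, gripper open.
Joint ranges: [-3.08, 3.08], [-0.75, 2.2], [0.22, 2.44], [-1.43, 4.57], [0, 2.65], [-2.85, 2.85]. Speed limits (rad/s): [2.79, 2.79, 3.14, 3.14, 3.14, 3.14].

INTERFACE

Orientations are given as a unit quaternion [x, y, z, w].
In Python, from rig import get_obs, camera, hand_in, cut_out, robot gives the robot as it stands.
- The arm moves only by the tool step_arm, never from a script. Its argument "rows" is a list of rows, each a list of 6 numbers: the shift along the world's x, y, z in m, then the turn, a rotation vector about the world's x, y, z in degrees. A call has 1 to 12 rows; each row shifts and turns the commanded pose from where the row before left it; what a row does not reach is not made up. A row lasts 1/8 s, in which the tool goes at most 62.5 mm and 10.7 degrees, less where a joint would pass 70% of its speed; a pose out of reach is approached as far as the arm can. A call is refused whole if a number of a shift passes 0.0625 or a number of a turn 10.7, either way. A call with a gripper value outside its range is refused whole. "jaw" is the finger opening in m, from 0 to 0.087, set as the call begins (left out, the last holds). The fingers move at their own pace and stop on an object; "squeeze" is the grip in N (left out, the last holds). Time passes only in rows, so rows that do not move let the fingers close. It gives the time, the measured TCP pose, the force, the opening and the grip force at its end, in the units of the state.
- get_obs(): the state, without advancing time (a new reading comes with each control period).
- camera(name): name is "side" or "top" or "wrist"; returns a dict with "pixels" (384x512x3 uint8, blue, green, red), "depth" (384x512 float32, m along the optical axis (not along the pixel's ray), 0 where there is no reading), "fov_y" (degrees; the focal length in pixels is half the picture's height over the tangent of half this angle, whatever the lens; pixels are square), "cx", "cy" (the principal point, pixels), "extrinsics" (4x4, takes a point from camera to world coordinates); the wrist camera has in their place "mount" (4x4, takes a point from camera to tool coordinates, whose origin is the TCP and whose axes are the flange's). Camera axes: x right, y up, looking along -z (the intrinsics and any distortion apply to the point x, -y, -z); pixel columns grow to the right and rows downward; lengths in m; the calibration is good to about 2 mm. The wrist camera is an equidistant fisheye: a pixel r from the principal point sees the ray r / f radians off the axis. A picture is of the moment at which its call begins: read the wrist's pose just before it.
- hand_in(): hands the job in; it is judged then, once.
Trained networks look in the newest picture that a camera, given by its name, has taken for a name from the list of things; names that differ only in an ending like _2 or _b are one class to them, and where a whole thing is asked for, a point or a joint stands for the part that bears it (a point fixed in the world has none). Each returns a list of dicts, best first, with "confidence" (0 to 1); they miss things now and then, are a little off and sometimes report something else, mostly with a low value. They report only what shows in the picture. A call takes as long as a camera call. They do not tell look-alikes from the thing itself.
- cut_out(label, camera): "region" (384x512 bool, what is visible of it) and "extent" ([centre column, centre row, width, height] in pixels, round what is visible of it).
The state is a dict: "time": time; "q": joint angles; "joint_velocities": joint speeds; "joint_torque": joint torques, N m; "position": TCP position; "tool_rot": TCP orientation; "ft_force": force on the tool from outside, world axes, zero at the start; "moment": the same for the moment, N m; "grip_width": finger opening in m; "grip_force": force on a finger pad.
Only numpy, scipy, OpenCV 4.12 (cv2) and the standard library are available. Lean on these libraries where they do the work, as an engineer would, in place of code of your own. Each camera call takes 0.05 s, during which the arm holds its last target. There are 200 camera calls.

## Working session

There is one attempt and no reset: what is moved stays moved. The work goes in short steps, Python scripts to look and compute and a tool call to move; the robot and the scene stay as the last step left them, time stands still between calls to the robot, and variables do not carry over. Pictures are saved under pics/ and viewed, at most 10 in all, crops included, and the job is handed in when it is done.

Besides the shell and the picture viewer there is one more tool, called after "Request:" by a JSON object that holds its "op" and its "data". step_arm: Moves the arm, as the interface text tells. Its arguments: {"type":"object","properties":{"rows":{"type":"array"},"jaw":{"type":"number"},"squeeze":{"type":"number"}},"required":["rows"]}

```bash
ls; mkdir -p pics; cat > h.py <<'E'
import numpy as np, cv2
from rig import get_obs, camera, hand_in, cut_out, robot
from scipy.spatial.transform import Rotation as R
def foc(c): return 192/np.tan(np.radians(c["fov_y"]/2))
def ext(c,o=None):
    if "extrinsics" in c: return np.array(c["extrinsics"])
    T=np.eye(4);T[:3,:3]=R.from_quat(o["tool_rot"]).as_matrix();T[:3,3]=o["position"]
    return T@np.array(c["mount"])
def cloud(c,o=None):
    "world point per pixel (384,512,3), nan with no depth"
    f=foc(c);u,v=np.meshgrid(np.arange(512),np.arange(384));x=u-c["cx"];y=v-c["cy"]
    if "mount" in c:
        r=np.hypot(x,y)+1e-9;th=r/f;k=np.tan(th)/r
    else: k=1/f
    d=np.where(c["depth"]>0,c["depth"],np.nan)
    P=np.stack([x*k*d,-y*k*d,-d],-1);T=ext(c,o)
    return P@T[:3,:3].T+T[:3,3]
E
python3 - <<'E'
from h import *
print(robot, {k:np.round(v,3) for k,v in get_obs().items()})
ims=[]
for n in ("side","top"):
    c=camera(n);P=cloud(c);print(n,c["fov_y"],[k for k in c]);print(np.round(ext(c),3))
    cv2.imwrite(f"pics/{n}0.png",c["pixels"])
    np.save(f"pics/{n}P.npy",P)
    for l in ("screw","stage","holder","dowel"):
        for r in cut_out(l,n)[:4]:
            m=r["region"];p=P[m];print(n,l,round(r["confidence"],2),np.round(r["extent"]),np.round(np.nanmedian(p,0),3),np.round(np.nanpercentile(p[:,2],97),3))
E
```

```text
pics
<Robot object at 0x7fb9bc35be00> {'time': np.float64(0.0), 'q': array([-1.464,  0.528,  1.434, -0.   ,  1.181, -0.178]), 'joint_velocities': array([ 0.   , -0.   , -0.001,  0.001, -0.001, -0.002]), 'joint_torque': array([-1.0000e-03, -4.4004e+01, -1.7659e+01,  6.3000e-02,  5.8000e-02,
       -0.0000e+00]), 'position': array([ 0.176, -0.599,  0.404]), 'tool_rot': array([ 0.99 ,  0.142,  0.   , -0.001]), 'ft_force': array([-0.2  ,  0.078, -0.41 ]), 'moment': array([-0.033,  0.043, -0.012]), 'grip_force': np.float64(0.0), 'grip_width': np.float64(0.087)}
side 48.01680143500281 ['pixels', 'depth', 'fov_y', 'cx', 'cy', 'extrinsics']
[[-0.999  0.029 -0.044  0.481]
 [-0.05  -0.781  0.622  0.838]
 [-0.017  0.624  0.781  1.101]
 [ 0.     0.     0.     1.   ]]
side screw 0.81 [272. 304.  17.  20.] [0.481 0.37  0.07 ] 0.075
side screw 0.8 [264. 232.  18.  18.] [0.507 0.152 0.083] 0.088
side screw 0.7 [256. 203.  14.  21.] [0.547 0.041 0.068] 0.074
side screw 0.59 [319. 260.  15.  18.] [0.359 0.222 0.069] 0.074
side stage 0.75 [271. 172.  45.  45.] [ 0.497 -0.113  0.048] 0.055
side holder 0.91 [257. 257.  54.  63.] [0.519 0.214 0.016] 0.047
side dowel 0.51 [255. 261.   8.  15.] [0.531 0.237 0.071] 0.076
side dowel 0.42 [306. 117.  20.  14.] [ 0.379 -0.396  0.023] 0.03
top 52.07364591286627 ['pixels', 'depth', 'fov_y', 'cx', 'cy', 'extrinsics']
[[ 0.011  0.992 -0.125  0.394]
 [-1.     0.01  -0.009  0.026]
 [-0.008  0.125  0.992  1.361]
 [ 0.     0.     0.     1.   ]]
top screw 0.68 [206. 248.  16.  11.] [0.359 0.211 0.071] 0.076
top screw 0.66 [263. 192.  13.  13.] [0.547 0.029 0.071] 0.076
top screw 0.64 [312. 208.  48.  45.] [ 0.498 -0.139  0.049] 0.055
top screw 0.42 [230. 200.  14.  10.] [0.509 0.142 0.084] 0.089
top stage 0.97 [311. 210.  46.  50.] [ 0.498 -0.139  0.049] 0.055
top holder 0.56 [217. 199.  58.  33.] [0.518 0.188 0.016] 0.048
top dowel 0.44 [202. 195.  10.   6.] [0.532 0.227 0.072] 0.077
```

View pictures.

```bash
python3 - <<'E'
import cv2,numpy as np
a=cv2.imread("pics/side0.png")[90:350,170:370];b=cv2.imread("pics/top0.png")[140:300,170:370]
cv2.imwrite("pics/v1.png",np.hstack([cv2.resize(a,None,fx=2.3,fy=2.3,interpolation=2)[:598],cv2.resize(b,(340,272),interpolation=2)[:, :].copy() if 0 else np.pad(cv2.resize(b,(340,272),interpolation=2),((0,326),(0,0),(0,0)))]))
E
```

```text
(no output)
```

View pics/v1.png

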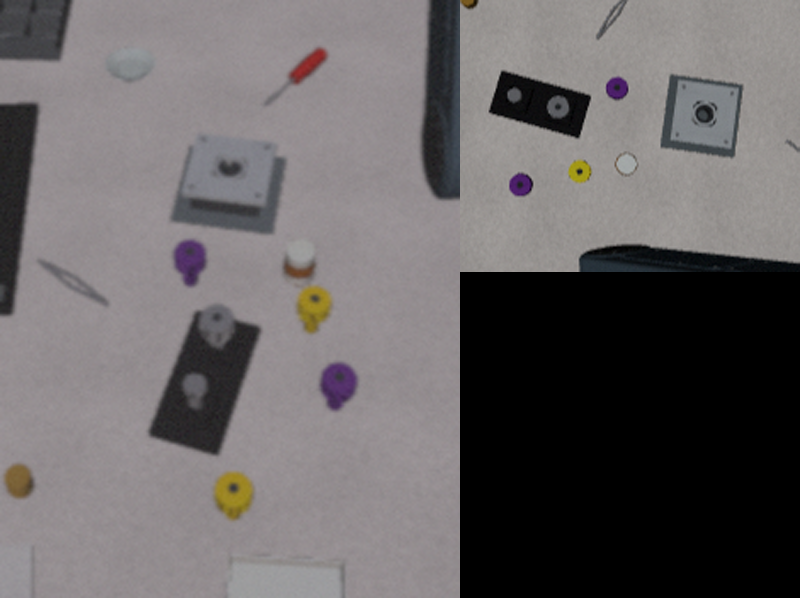

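The candidates in the side picture are: grey, big head in the holder (264,232); purple (256,203) and (319,260); yellow (305,225) and (272,304); and the small grey pin (255,261). Only the grey one at side (264,232) / top (230,200) is steel, big-headed and standing in the holder. Its top sits at z≈0.084, which is the 14+70 mm the text gives.

```bash
python3 - <<'E'
from h import *
for n in ("side","top"):
    P=np.load(f"pics/{n}P.npy")
    m=(np.abs(P[...,0]-.508)<.05)&(np.abs(P[...,1]-.145)<.05)&(P[...,2]>.078)
    p=P[m];print(n,"head",len(p),np.round(p.mean(0),4),np.round((p.min(0)+p.max(0))/2,4),np.round(np.ptp(p,axis=0),3))
    m=(np.abs(P[...,0]-.498)<.1)&(np.abs(P[...,1]+.139)<.1)&(np.abs(P[...,2]-.05)<.006)
    p=P[m];r=cv2.minAreaRect((p[:,:2]*1000).astype(np.float32));print(n,"stage",r,np.median(p[:,2]))
    M=P[...,2]<.044
    h=P[(np.hypot(P[...,0]-r[0][0]/1e3,P[...,1]-r[0][1]/1e3)<.03)&M];print("hole",len(h),np.round(h.mean(0),4) if len(h) else 0)
top=cv2.imread("pics/top0.png")
cv2.imwrite("pics/v2.png",np.hstack([cv2.resize(cv2.imread("pics/side0.png")[210:290,225:305],(400,400),interpolation=2),cv2.resize(top[170:230,200:260],(400,400),interpolation=2)]))
E
```

```text
side head 160 [0.5071 0.1472 0.0846] [0.5075 0.1449 0.0839] [0.04  0.043 0.012]
side stage ((498.7461853027344, -140.21798706054688), (126.0672607421875, 120.21122741699219), 82.04530334472656) 0.05091326122262718
hole 39 [ 0.4981 -0.1505  0.0362]
top head 134 [0.5084 0.1422 0.0845] [0.5086 0.1428 0.0849] [0.04  0.04  0.011]
top stage ((500.6270751953125, -143.28067016601562), (120.52113342285156, 120.37470245361328), 82.27094268798828) 0.050536753720589855
hole 91 [ 0.5015 -0.1452  0.0249]
```

View pics/v2.png

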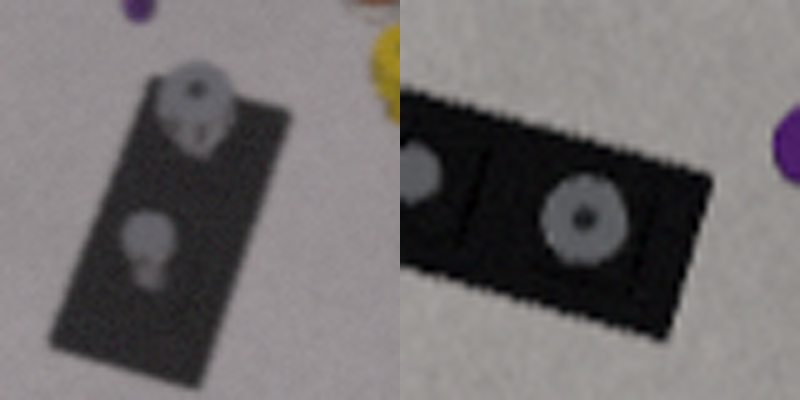

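Both crops show the grey screw in its well, with its head at side (264,228) and top (227,202). I'll move over the socket first and look with the wrist camera.

Request:
{"op": "step_arm", "data": {"rows": [[0.032, 0.046, 0, 0, 0, 2.8], [0.032, 0.046, 0, 0, 0, 2.8], [0.032, 0.046, 0, 0, 0, 2.8], [0.032, 0.046, 0, 0, 0, 2.8], [0.032, 0.046, 0, 0, 0, 2.8], [0.032, 0.046, 0, 0, 0, 2.8], [0.032, 0.046, 0, 0, 0, 2.8], [0.032, 0.046, 0, 0, 0, 2.8], [0.032, 0.046, 0, 0, 0, 2.8], [0.032, 0.046, 0, 0, 0, 2.8], [0, 0, 0, 0, 0, 0], [0, 0, 0, 0, 0, 0]], "jaw": 0.075, "squeeze": 20}}

```text
time: 2.0
position: [0.4955, -0.1397, 0.4047]
tool_rot: [0.926, 0.378, -0.0, 0.0]
ft_force: [0.4, 0.6, 0.3]
grip_width: 0.0749
grip_force: 0.0
```

```bash
cat >> h.py <<'E'
def proj(c,o,W):
    T=np.linalg.inv(ext(c,o));p=T[:3,:3]@np.asarray(W)+T[:3,3];x,y,z=p[0],-p[1],-p[2]
    r=np.hypot(x,y);k=foc(c)*np.arctan2(r,z)/r
    return np.array([c["cx"]+k*x,c["cy"]+k*y])
def onplane(c,o,uv,z):
    x,y=uv[0]-c["cx"],uv[1]-c["cy"];r=np.hypot(x,y);th=r/foc(c)
    d=np.array([np.sin(th)*x/r,-np.sin(th)*y/r,-np.cos(th)]);T=ext(c,o);d=T[:3,:3]@d
    return T[:3,3]+d*(z-T[2,3])/d[2]
def ortho(c,o,cen,z,half=.06,res=.0002):
    "rectified top view of plane z around cen: +x right, +y up; res m/pixel"
    n=int(2*half/res);g=(np.arange(n)-n/2)*res
    M=np.array([[proj(c,o,(cen[0]+a,cen[1]-b,z)) for a in g] for b in g],np.float32)
    return cv2.remap(c["pixels"],M[...,0],M[...,1],cv2.INTER_CUBIC)
E
python3 - <<'E'
from h import *
o=get_obs();c=camera("wrist")
print(robot.tip_extent,c["fov_y"],np.round(c["mount"],3))
print(o["time"],o["position"],o["q"],R.from_quat(o["tool_rot"]).as_matrix().round(3)[:,:2].T)
P=cloud(c,o)
z=P[...,2];print("stage z",np.nanmedian(z[(np.hypot(P[...,0]-.5,P[...,1]+.142)<.055)]))
m=(np.abs(P[...,0]-.5)<.1)&(np.abs(P[...,1]+.142)<.1)&(np.abs(z-.05)<.008)
print(cv2.minAreaRect((P[m][:,:2]*1000).astype(np.float32)))
I=ortho(c,o,(.5,-.142),.05,.05)
cv2.imwrite("pics/ow.png",I)
cv2.imwrite("pics/v3.png",np.hstack([cv2.resize(c["pixels"],(400,300)),cv2.resize(I,(400,400))[50:350]]))
np.savez("pics/w1.npz",px=c["pixels"],d=c["depth"])
E
```

```text
0.1822 65.70646984690485 [[-0.001  0.965  0.264  0.073]
 [ 1.     0.001  0.     0.   ]
 [ 0.     0.264 -0.965  0.019]
 [ 0.     0.     0.     1.   ]]
2.0 [ 0.49554494 -0.13971761  0.40474005] [-4.91977943e-01  3.80019220e-01  1.70585537e+00 -6.19819868e-04
  1.05581891e+00  3.04813770e-01] [[ 0.715  0.699 -0.001]
 [ 0.699 -0.715  0.   ]]
stage z 0.32123296039535854
((499.7510070800781, -141.0701446533203), (120.54460906982422, 121.24497985839844), 82.112060546875)
```

View pics/v3.png

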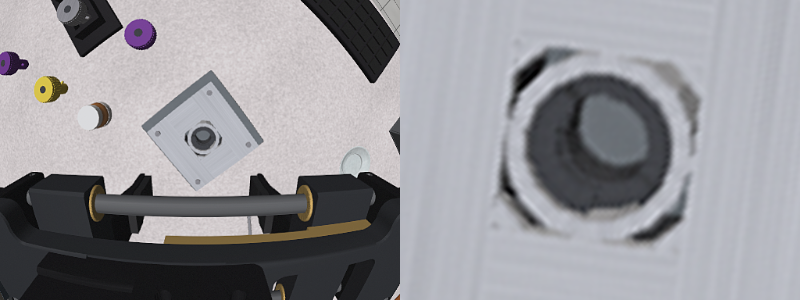

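Request:
{"op": "step_arm", "data": {"rows": [[-0.016, -0.017, -0.034, 0, 0, 0], [-0.016, -0.017, -0.035, 0, 0, 0], [-0.016, -0.017, -0.035, 0, 0, 0], [0, 0, 0, 0, 0, 0], [0, 0, 0, 0, 0, 0]]}}

```text
time: 2.68
position: [0.4478, -0.1918, 0.3015]
tool_rot: [0.927, 0.376, 0.0, 0.001]
ft_force: [0.6, -0.4, 1.1]
grip_width: 0.0753
grip_force: 0.0
```

```bash
cat > sock.py <<'E'
from h import *
o=get_obs();c=camera("wrist");print(o["time"],o["position"])
P=cloud(c,o);z=P[...,2]
cen=np.array([.4996,-.1405])
m=(np.abs(P[...,0]-.5)<.1)&(np.abs(P[...,1]+.142)<.1)&(np.abs(z-.05)<.006)
print("plate",cv2.minAreaRect((P[m][:,:2]*1000).astype(np.float32)),np.median(z[m]))
I=ortho(c,o,cen,.05,.04)
cv2.imwrite("pics/ow2.png",I)
g=cv2.GaussianBlur(cv2.cvtColor(I,cv2.COLOR_BGR2GRAY),(0,0),2)
h=cv2.HoughCircles(g,cv2.HOUGH_GRADIENT_ALT,1.2,20,param1=60,param2=.6,minRadius=60,maxRadius=130)
for u,v,r in (h[0] if h is not None else []): print("circle",cen[0]+(u-200)*.0002,cen[1]-(v-200)*.0002,"r mm",r*.2)
cv2.imwrite("pics/v4.png",np.hstack([cv2.resize(c["pixels"],(400,300)),cv2.resize(I,(400,400))[50:350]]))
E
python3 sock.py
```

```text
2.675 [ 0.44777984 -0.1918415   0.30145836]
plate ((499.7855224609375, -141.32028198242188), (120.75177764892578, 120.86072540283203), 82.03961181640625) 0.051068436900985587
circle 0.501360000595823 -0.14249999986216427 r mm 24.607183
circle 0.501360000595823 -0.14249999986216427 r mm 19.195642
```

View pics/v4.png

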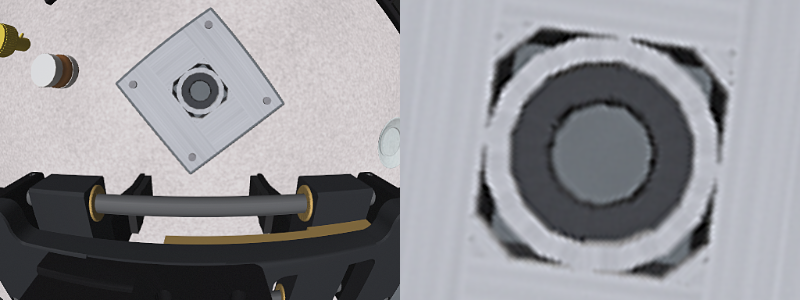

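```bash
python3 - <<'E'
from h import *
def fit(f,cen,half):
    g=cv2.GaussianBlur(cv2.cvtColor(cv2.imread(f),cv2.COLOR_BGR2GRAY),(0,0),1.5).astype(float);n=g.shape[0]
    c=np.array([n/2,n/2])
    for _ in range(6):  # radial search for dark->bright edge
        pts=[]
        for a in np.radians(np.arange(0,360,3)):
            r=np.arange(75,105,.25);X=c[0]+r*np.cos(a);Y=c[1]+r*np.sin(a)
            v=cv2.remap(g.astype(np.float32),X.astype(np.float32)[None],Y.astype(np.float32)[None],1)[0]
            k=np.argmax(np.gradient(v));pts.append((X[k],Y[k]))
        pts=np.array(pts)
        A=np.c_[2*pts,np.ones(len(pts))];w=np.ones(len(pts))
        for _ in range(5):
            s=np.linalg.lstsq(A*w[:,None],(pts**2).sum(1)*w,rcond=None)[0];rr=np.sqrt(s[2]+s[0]**2+s[1]**2)
            w=1/(1+((np.hypot(*(pts-s[:2]).T)-rr)/2)**2)
        c=s[:2]
    print(f,cen[0]+(c[0]-n/2)*.0002,cen[1]-(c[1]-n/2)*.0002,"r",rr*.2)
fit("pics/ow.png",(.5,-.142),.05);fit("pics/ow2.png",(.4996,-.1405),.04)
E
```

```text
pics/ow.png 0.4995861259820805 -0.14092389560284602 r 18.12277490072171
pics/ow2.png 0.4998625744167608 -0.14107479381144766 r 18.40717358238501
```

Request:
{"op": "step_arm", "data": {"rows": [[0.001, 0.047, 0.01, 0, 0, 0], [0.001, 0.047, 0.01, 0, 0, 0], [0.001, 0.047, 0.01, 0, 0, 0], [0.002, 0.047, 0.004, 0, 0, 0], [0.002, 0.047, 0, 0, 0, 0], [0.001, 0.049, 0, 0, 0, 0], [0, 0, 0, 0, 0, 0], [0, 0, 0, 0, 0, 0]]}}

```text
time: 3.72
position: [0.4559, 0.0936, 0.3357]
tool_rot: [0.926, 0.378, 0.001, 0.001]
ft_force: [-0.0, -0.5, 0.5]
grip_width: 0.0753
grip_force: 0.0
```

```bash
cat >> h.py <<'E'
def fitc(I,cen,r0,r1,res=.0002):
    "edge circle in an ortho picture, strongest radial gradient between r0,r1 px"
    g=cv2.GaussianBlur(cv2.cvtColor(I,cv2.COLOR_BGR2GRAY),(0,0),1.5).astype(np.float32);n=g.shape[0];c=np.array([n/2,n/2])
    for _ in range(8):
        pts=[]
        for a in np.radians(np.arange(0,360,3)):
            r=np.arange(r0,r1,.25);X=(c[0]+r*np.cos(a)).astype(np.float32);Y=(c[1]+r*np.sin(a)).astype(np.float32)
            k=np.argmax(np.abs(np.gradient(cv2.remap(g,X[None],Y[None],1)[0])));pts.append((X[k],Y[k]))
        pts=np.array(pts);A=np.c_[2*pts,np.ones(len(pts))];w=np.ones(len(pts))
        for _ in range(5):
            s=np.linalg.lstsq(A*w[:,None],(pts**2).sum(1)*w,rcond=None)[0];rr=np.sqrt(s[2]+s[0]**2+s[1]**2)
            w=1/(1+((np.hypot(*(pts-s[:2]).T)-rr)/2)**2)
        c=s[:2]
    return cen[0]+(c[0]-n/2)*res,cen[1]-(c[1]-n/2)*res,rr*res
E
python3 - <<'E'
from h import *
o=get_obs();c=camera("wrist");print(o["time"],o["position"])
P=cloud(c,o);z=P[...,2];cen=(.508,.143)
m=(np.hypot(P[...,0]-cen[0],P[...,1]-cen[1])<.03)&(z>.076)&(z<.1)
print("head cloud",P[m].mean(0),np.median(z[m]),cv2.minEnclosingCircle((P[m][:,:2]*1000).astype(np.float32)))
I=ortho(c,o,cen,.084,.04)
print("head",fitc(I,cen,85,125),"hole",fitc(I,cen,8,40))
cv2.imwrite("pics/v5.png",np.hstack([cv2.resize(c["pixels"],(400,300)),I[50:350]]))
E
```

```text
3.725 [0.45588951 0.09356027 0.33573807]
head cloud [0.50801132 0.14417744 0.08491436] 0.08504706789433916 ((508.1211242675781, 144.18959045410156), 22.0291805267334)
head (np.float64(0.5082164638919886), np.float64(0.1444620201273303), np.float64(0.020965755816111268)) hole (np.float64(0.5079853347741389), np.float64(0.14417307616181205), np.float64(0.0059676307689881004))
```

View pics/v5.png

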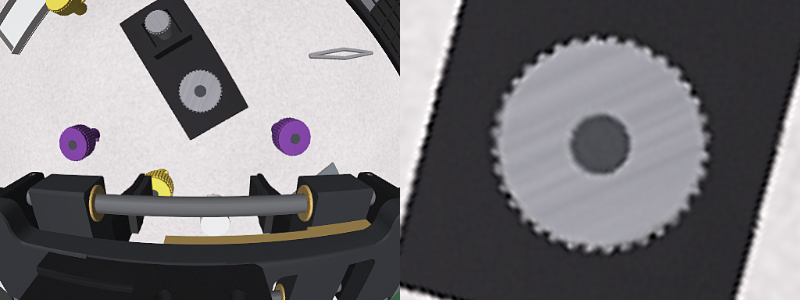

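Request:
{"op": "step_arm", "data": {"rows": [[0.026, 0.0255, -0.01, 0, 0, 0], [0.0263, 0.0254, -0.025, 0, 0, 0], [0, 0, -0.025, 0, 0, 0], [0, 0, -0.02, 0, 0, 0], [0, 0, -0.0127, 0, 0, 0], [0, 0, 0, 0, 0, 0], [0, 0, 0, 0, 0, 0]]}}

```text
time: 4.65
position: [0.5084, 0.1437, 0.2427]
tool_rot: [0.926, 0.377, 0.001, 0.0]
ft_force: [-0.7, -0.1, -0.0]
grip_width: 0.0749
grip_force: 0.0
```

```bash
python3 -c "
from h import *
o=get_obs();print(o['position'],o['ft_force'],o['q'],o['moment'])"
```

```text
[0.50836207 0.14366394 0.24267626] [-0.71667697 -0.13981828 -0.03841287] [6.37214352e-02 6.52270944e-01 1.80445885e+00 9.37881448e-06
 6.83551845e-01 8.61857231e-01] [-0.03932769 -0.04441623  0.00223812]
```

Request:
{"op": "step_arm", "data": {"rows": [[0, 0, 0, 0, 0, 0], [0, 0, 0, 0, 0, 0], [0, 0, 0, 0, 0, 0], [0, 0, 0, 0, 0, 0], [0, 0, 0, 0, 0, 0], [0, 0, 0, 0, 0, 0]], "jaw": 0.03, "squeeze": 30}}

```text
time: 5.4
position: [0.5079, 0.1442, 0.2421]
tool_rot: [0.926, 0.377, 0.0, -0.0]
ft_force: [-0.3, 1.0, 1.3]
grip_width: 0.0416
grip_force: 30.0
```

Request:
{"op": "step_arm", "data": {"rows": [[0, 0, 0.01, 0, 0, 0], [0, 0, 0.02, 0, 0, 0], [0, 0, 0.025, 0, 0, 0], [0, 0, 0.025, 0, 0, 0], [0, 0, 0, 0, 0, 0], [0, 0, 0, 0, 0, 0]]}}

```text
time: 6.15
position: [0.5074, 0.1441, 0.3214]
tool_rot: [0.926, 0.377, -0.001, -0.0]
ft_force: [-0.4, 0.5, -2.6]
grip_width: 0.0411
grip_force: 30.0
```

```bash
python3 - <<'E'
from h import *
o=get_obs();c=camera("wrist");p=o["position"];print(o["time"],p,o["ft_force"])
z=p[2]-.242+.084
I=ortho(c,o,p[:2],z,.04);cv2.imwrite("pics/held.png",I)
print("hole",fitc(I,p[:2],8,40)[:3]-np.array([p[0],p[1],0]))
# side and top views of the held screw
for n in("side","top"):
    c=camera(n);P=cloud(c);m=(np.hypot(P[...,0]-p[0],P[...,1]-p[1])<.022)&(abs(P[...,2]-z)<.004)
    print(n,m.sum(),P[m].mean(0) if m.any() else 0)
    if n=="side": cv2.imwrite("pics/v6.png",np.hstack([cv2.resize(c["pixels"][150:270,200:320],(400,400),interpolation=2),I]))
E
```

```text
6.15 [0.50740806 0.1440678  0.32141583] [-0.44587767  0.48568187 -2.60214234]
hole [0.00148351 0.00188874 0.00389229]
side 34 [0.51845962 0.15203551 0.16357877]
top 0 0
```

View pics/v6.png

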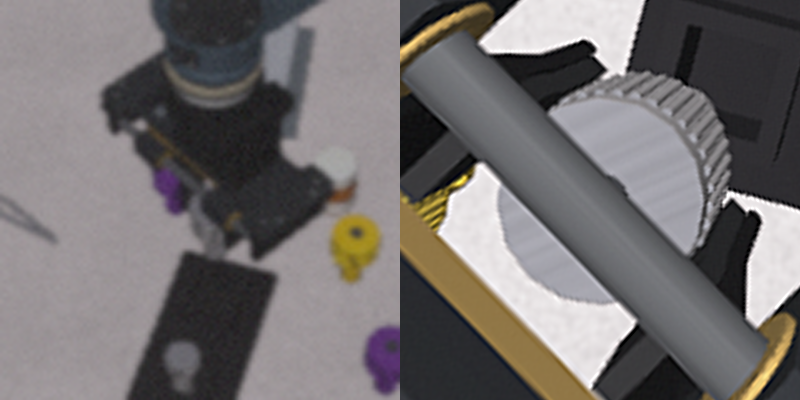

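Request:
{"op": "step_arm", "data": {"rows": [[-0.001, -0.03, 0, 0, 0, -2], [-0.001, -0.048, 0, 0, 0, -2], [-0.002, -0.05, 0, 0, 0, -2], [-0.002, -0.05, 0, 0, 0, -2], [-0.001, -0.05, 0, 0, 0, -2], [-0.001, -0.04, -0.01, 0, 0, -2], [0, -0.0175, -0.023, 0, 0, 0], [0, 0, 0, 0, 0, 0], [0, 0, 0, 0, 0, 0], [0, 0, 0, 0, 0, 0]]}}

```text
time: 7.55
position: [0.5, -0.1404, 0.2896]
tool_rot: [0.96, 0.279, 0.0, 0.0]
ft_force: [0.1, -0.7, -2.6]
grip_width: 0.0415
grip_force: 30.0
```

```bash
cat > s.py <<'E'
from h import *
ps=[]
for i in range(4):
    o=get_obs();ps.append(o["position"])
    if i<3: camera("side")
print(o["time"],"pos",np.round(np.mean(ps,0),4),np.round(np.std(ps,0),4),"F",np.round(o["ft_force"],1),"M",np.round(o["moment"],2),"q6",round(np.degrees(o["q"][5]),1),"yaw",np.degrees(np.arctan2(*R.from_quat(o["tool_rot"]).as_matrix()[[1,0],0])))
E
python3 s.py
```

```text
7.7 pos [ 0.5001 -0.1405  0.2897] [0.     0.0001 0.    ] F [ 0.4  0.9 -2.9] M [-0.06 -0.01  0.  ] q6 29.6 yaw 32.39803043848514
```

Request:
{"op": "step_arm", "data": {"rows": [[-0.0008, -0.0009, -0.008, 0, 0, 0], [0, 0, -0.006, 0, 0, 0], [0, 0, -0.006, 0, 0, 0], [0, 0, -0.006, 0, 0, 0], [0, 0, -0.004, 0, 0, 0], [0, 0, 0, 0, 0, 0]]}}

```text
time: 8.45
position: [0.499, -0.1423, 0.2586]
tool_rot: [0.961, 0.278, -0.0, -0.0]
ft_force: [0.9, -0.2, -4.0]
grip_width: 0.0412
grip_force: 30.0
```

```bash
python3 s.py
```

```text
8.6 pos [ 0.4991 -0.1423  0.2589] [0.0001 0.     0.0002] F [-0.8 -0.6 -3.1] M [ 0.07 -0.08 -0.02] q6 29.4 yaw 32.3160677347601
```

Request:
{"op": "step_arm", "data": {"rows": [[0, 0.0004, -0.002, 0, 0, 0], [0, 0, -0.002, 0, 0, 0], [0, 0, -0.002, 0, 0, 0], [0, 0, 0, 0, 0, 0]]}}

```text
time: 9.1
position: [0.4991, -0.1419, 0.2528]
tool_rot: [0.96, 0.278, -0.0, -0.0]
ft_force: [-0.1, 0.9, -3.2]
grip_width: 0.0415
grip_force: 30.0
```

```bash
python3 s.py
```

```text
9.25 pos [ 0.4991 -0.1419  0.253 ] [0.     0.     0.0001] F [-0.1  0.2 -2.7] M [-0.06 -0.05  0.  ] q6 29.5 yaw 32.3212006853534
```

Request:
{"op": "step_arm", "data": {"rows": [[0, 0, -0.001, 0, 0, 0], [0, 0, -0.001, 0, 0, 0], [0, 0, -0.0005, 0, 0, 0], [0, 0, 0, 0, 0, 0]]}}

```text
time: 9.75
position: [0.4991, -0.1419, 0.2505]
tool_rot: [0.96, 0.278, -0.0, -0.0]
ft_force: [0.4, 0.2, -2.2]
grip_width: 0.0412
grip_force: 30.0
```

Request:
{"op": "step_arm", "data": {"rows": [[0, 0, -0.0005, 0, 0, 0], [0, 0, -0.0005, 0, 0, 0], [0, 0, 0, 0, 0, 0]]}}

```text
time: 10.12
position: [0.4991, -0.1419, 0.2495]
tool_rot: [0.96, 0.278, -0.0, -0.0]
ft_force: [-0.4, 0.2, -3.1]
grip_width: 0.0408
grip_force: 30.0
```

Request:
{"op": "step_arm", "data": {"rows": [[0, 0, -0.0005, 0, 0, 0], [0, 0, -0.0005, 0, 0, 0], [0, 0, 0, 0, 0, 0]]}}

```text
time: 10.5
position: [0.4991, -0.1419, 0.2485]
tool_rot: [0.96, 0.278, -0.0, -0.0]
ft_force: [0.8, 0.0, -3.1]
grip_width: 0.0414
grip_force: 30.0
```

Request:
{"op": "step_arm", "data": {"rows": [[0, 0, -0.0005, 0, 0, 0], [0, 0, -0.0005, 0, 0, 0], [0, 0, -0.0005, 0, 0, 0], [0, 0, 0, 0, 0, 0]]}}

```text
time: 11.0
position: [0.4991, -0.1419, 0.247]
tool_rot: [0.96, 0.278, -0.0, -0.0]
ft_force: [0.1, 0.1, -2.9]
grip_width: 0.0416
grip_force: 30.0
```

Request:
{"op": "step_arm", "data": {"rows": [[0, 0, -0.0005, 0, 0, 0], [0, 0, -0.0005, 0, 0, 0], [0, 0, -0.0005, 0, 0, 0], [0, 0, 0, 0, 0, 0]]}}

```text
time: 11.5
position: [0.4991, -0.1419, 0.2455]
tool_rot: [0.96, 0.278, -0.0, -0.0]
ft_force: [-0.4, 0.3, -2.8]
grip_width: 0.0411
grip_force: 30.0
```

```bash
python3 s.py; python3 - <<'E'
from h import *
c=camera("side");cv2.imwrite("pics/v7.png",cv2.resize(c["pixels"][120:220,210:340],(780,600),interpolation=2))
E
```

```text
11.65 pos [ 0.4991 -0.1419  0.2455] [0. 0. 0.] F [ 1.1 -0.9 -3.3] M [ 0.03 -0.01 -0.01] q6 29.5 yaw 32.31727710905631
```

View pics/v7.png

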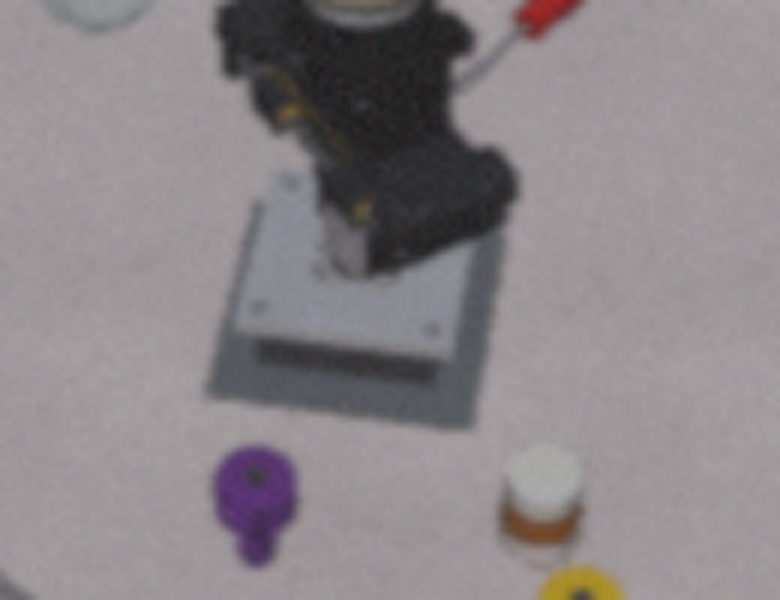

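Request:
{"op": "step_arm", "data": {"rows": [[0, 0, -0.0005, 0, 0, 0], [0, 0, -0.0005, 0, 0, 0], [0, 0, -0.0005, 0, 0, 0], [0, 0, -0.0005, 0, 0, 0], [0, 0, -0.0005, 0, 0, 0], [0, 0, 0, 0, 0, 0]]}}

```text
time: 12.45
position: [0.4991, -0.1419, 0.243]
tool_rot: [0.96, 0.278, -0.0, -0.0]
ft_force: [-0.1, 0.3, -1.5]
grip_width: 0.0411
grip_force: 30.0
```

Request:
{"op": "step_arm", "data": {"rows": [[0, 0, -0.0003, 0, 0, 0], [0, 0, -0.0003, 0, 0, 0], [0, 0, -0.0003, 0, 0, 0], [0, 0, 0, 0, 0, 0]]}}

```text
time: 12.95
position: [0.4991, -0.1419, 0.2421]
tool_rot: [0.961, 0.278, -0.0, -0.0]
ft_force: [-0.4, -0.7, -3.0]
grip_width: 0.0416
grip_force: 30.0
```

```bash
python3 s.py
```

```text
13.1 pos [ 0.4991 -0.1419  0.2422] [0. 0. 0.] F [-0.  -0.6 -2.5] M [-0.03  0.03 -0.04] q6 29.5 yaw 32.320117877500465
```

Request:
{"op": "step_arm", "data": {"rows": [[0, 0, -0.0003, 0, 0, 0], [0, 0, -0.0003, 0, 0, 0], [0, 0, -0.0003, 0, 0, 0], [0, 0, 0, 0, 0, 0]]}}

```text
time: 13.6
position: [0.4991, -0.1419, 0.2413]
tool_rot: [0.96, 0.278, 0.0, 0.0]
ft_force: [-0.5, 0.1, -1.2]
grip_width: 0.0413
grip_force: 30.0
```

```bash
python3 s.py
```

```text
13.75 pos [ 0.4991 -0.1419  0.2413] [0. 0. 0.] F [-0.4 -0.5 -1.9] M [ 0.   -0.01  0.01] q6 29.5 yaw 32.317220240252105
```

Request:
{"op": "step_arm", "data": {"rows": [[0, 0, -0.0003, 0, 0, 0], [0, 0, -0.0003, 0, 0, 0], [0, 0, -0.0003, 0, 0, 0], [0, 0, 0, 0, 0, 0]]}}

```text
time: 14.25
position: [0.4992, -0.1419, 0.241]
tool_rot: [0.96, 0.278, 0.0, 0.0]
ft_force: [-1.8, 0.8, 5.7]
grip_width: 0.0414
grip_force: 30.0
```

```bash
python3 s.py
```

```text
14.4 pos [ 0.4992 -0.1419  0.241 ] [0. 0. 0.] F [-0.8  0.1  5.6] M [0.16 0.21 0.02] q6 29.5 yaw 32.3152569139971
```

It dropped straight through to the start floor, touching at 0.241 against the expected 0.2413. I'll turn it gently backward to confirm it's in the start.

Request:
{"op": "step_arm", "data": {"rows": [[0, 0, 0.0003, 0, 0, 2], [0, 0, 0, 0, 0, 2], [0, 0, 0, 0, 0, 2], [0, 0, 0, 0, 0, 0]]}}

```text
time: 14.9
position: [0.4993, -0.1418, 0.241]
tool_rot: [0.945, 0.328, 0.0, 0.0]
ft_force: [-0.6, 1.5, 5.9]
grip_width: 0.0413
grip_force: 30.0
```

```bash
python3 s.py
```

```text
15.05 pos [ 0.4993 -0.1418  0.241 ] [0. 0. 0.] F [-1.3  1.8  6.7] M [ 0.23  0.16 -0.01] q6 23.4 yaw 38.34213605561501
```

Request:
{"op": "step_arm", "data": {"rows": [[0, 0, 0, 0, 0, 2], [0, 0, 0, 0, 0, 2], [0, 0, 0, 0, 0, 2], [0, 0, 0, 0, 0, 0]]}}

```text
time: 15.55
position: [0.4995, -0.1417, 0.241]
tool_rot: [0.926, 0.377, 0.001, 0.0]
ft_force: [-0.5, 1.6, 5.5]
grip_width: 0.0413
grip_force: 30.0
```

```bash
python3 s.py
```

```text
15.7 pos [ 0.4994 -0.1417  0.241 ] [0. 0. 0.] F [-0.1  1.8  6.1] M [ 0.34  0.04 -0.27] q6 17.5 yaw 44.243323015008855
```

The stop is felt (−0.27 N m after about 12°), so the lugs are in the start. Now forward.

Request:
{"op": "step_arm", "data": {"rows": [[0, 0, 0, 0, 0, -4], [0, 0, 0, 0, 0, -4], [0, 0, 0, 0, 0, -4], [0, 0, 0, 0, 0, -4], [0, 0, 0, 0, 0, -4], [0, 0, 0, 0, 0, 0]]}}

```text
time: 16.45
position: [0.5001, -0.1421, 0.2411]
tool_rot: [0.977, 0.211, 0.001, 0.001]
ft_force: [2.6, 1.7, 4.2]
grip_width: 0.0415
grip_force: 30.0
```

```bash
python3 s.py
```

```text
16.6 pos [ 0.5    -0.1421  0.2411] [0. 0. 0.] F [2.5 1.9 5.7] M [ 0.23 -0.52 -0.  ] q6 37.4 yaw 24.366284503021813
```

Request:
{"op": "step_arm", "data": {"rows": [[0, 0, 0, 0, 0, -4], [0, 0, 0, 0, 0, -4], [0, 0, -0.0001, 0, 0, -4], [0, 0, -0.0002, 0, 0, -4], [0, 0, -0.0002, 0, 0, -4], [0, 0, 0, 0, 0, 0]]}}

```text
time: 17.35
position: [0.5, -0.1422, 0.2408]
tool_rot: [0.999, 0.038, 0.002, 0.001]
ft_force: [2.2, 1.5, 7.0]
grip_width: 0.0412
grip_force: 30.0
```

```bash
python3 s.py
```

```text
17.5 pos [ 0.5    -0.1422  0.2408] [0. 0. 0.] F [3.3 1.4 6.5] M [ 0.21 -0.45  0.05] q6 57.4 yaw 4.36762432220609
```

Request:
{"op": "step_arm", "data": {"rows": [[0, 0, -0.0003, 0, 0, -4], [0, 0, -0.0003, 0, 0, -4], [0, 0, -0.0003, 0, 0, -4], [0, 0, -0.0002, 0, 0, -4], [0, 0, -0.0002, 0, 0, -4], [0, 0, 0, 0, 0, 0]]}}

```text
time: 18.25
position: [0.4999, -0.1423, 0.2398]
tool_rot: [0.991, -0.136, 0.002, 0.001]
ft_force: [1.7, 1.6, 10.1]
grip_width: 0.0412
grip_force: 30.0
```

```bash
python3 s.py
```

```text
18.4 pos [ 0.4999 -0.1423  0.2398] [0. 0. 0.] F [1.  0.8 9.1] M [ 0.16 -0.29  0.04] q6 77.4 yaw -15.629431456595611
```

Request:
{"op": "step_arm", "data": {"rows": [[0, 0, -0.0002, 0, 0, -4], [0, 0, -0.0003, 0, 0, -4], [0, 0, -0.0002, 0, 0, -4], [0, 0, -0.0003, 0, 0, -4], [0, 0, -0.0002, 0, 0, -4], [0, 0, 0, 0, 0, 0]]}}

```text
time: 19.15
position: [0.4999, -0.1425, 0.2384]
tool_rot: [0.952, -0.306, 0.002, 0.001]
ft_force: [2.0, -0.4, 7.0]
grip_width: 0.0412
grip_force: 30.0
```

```bash
python3 s.py
```

```text
19.3 pos [ 0.4998 -0.1425  0.2384] [0. 0. 0.] F [ 1.3 -0.7  7.8] M [ 0.03 -0.29 -0.01] q6 97.4 yaw -35.60880493123113
```

Request:
{"op": "step_arm", "data": {"rows": [[0, 0, -0.0002, 0, 0, -4], [0, 0, -0.0003, 0, 0, -4], [0, 0, -0.0003, 0, 0, -4], [0, 0, -0.0003, 0, 0, -4], [0, 0, -0.0002, 0, 0, -4], [0, 0, 0, 0, 0, 0]]}}

```text
time: 20.05
position: [0.4997, -0.1427, 0.237]
tool_rot: [0.884, -0.467, 0.001, 0.0]
ft_force: [1.5, -1.0, 6.8]
grip_width: 0.0411
grip_force: 30.0
```

```bash
python3 s.py
```

```text
20.2 pos [ 0.4997 -0.1426  0.2369] [0. 0. 0.] F [ 1.1 -1.7  7.9] M [-0.07 -0.11  0.01] q6 117.4 yaw -55.604002333848875
```

Request:
{"op": "step_arm", "data": {"rows": [[0, 0, -0.0002, 0, 0, -4], [0, 0, -0.0003, 0, 0, -4], [0, 0, -0.0003, 0, 0, -4], [0, 0, 0, 0, 0, 0]]}}

```text
time: 20.7
position: [0.4996, -0.1428, 0.2362]
tool_rot: [0.831, -0.556, 0.001, 0.0]
ft_force: [1.0, -3.5, 7.2]
grip_width: 0.0414
grip_force: 30.0
```

```bash
python3 s.py
```

```text
20.85 pos [ 0.4996 -0.1428  0.2362] [0. 0. 0.] F [ 1.3 -0.9  8.2] M [-0.14  0.01 -0.01] q6 129.4 yaw -67.59242206245244
```

Request:
{"op": "step_arm", "data": {"rows": [[0, 0, -0.0002, 0, 0, -3], [0, 0, -0.0002, 0, 0, -3], [0, 0, -0.0002, 0, 0, -3], [0, 0, 0, 0, 0, 0]]}}

```text
time: 21.35
position: [0.4996, -0.143, 0.2361]
tool_rot: [0.785, -0.62, 0.002, 0.0]
ft_force: [-0.3, -2.6, 11.1]
grip_width: 0.0408
grip_force: 30.0
```

```bash
python3 s.py
```

```text
21.5 pos [ 0.4996 -0.143   0.2361] [0. 0. 0.] F [ 0.6 -2.5 10.2] M [-0.29  0.26 -0.01] q6 138.4 yaw -76.57769022530289
```

Request:
{"op": "step_arm", "data": {"rows": [[0, 0, 0, 0, 0, -3], [0, 0, 0, 0, 0, -3], [0, 0, 0, 0, 0, -3], [0, 0, 0, 0, 0, 0]]}}

```text
time: 22.0
position: [0.4996, -0.1428, 0.2361]
tool_rot: [0.734, -0.679, 0.002, 0.0]
ft_force: [-0.3, -1.2, 11.8]
grip_width: 0.0413
grip_force: 30.0
```

```bash
python3 s.py
```

```text
22.15 pos [ 0.4996 -0.1428  0.2361] [0. 0. 0.] F [ 0.1 -1.  10.2] M [-0.21  0.16  0.02] q6 147.4 yaw -85.58479394033468
```

Request:
{"op": "step_arm", "data": {"rows": [[0, 0, 0.0005, 0, 0, 0], [0, 0, 0, 0, 0, 0], [0, 0, 0, 0, 0, 0], [0, 0, 0, 0, 0, 0], [0, 0, 0.02, 0, 0, 0], [0, 0, 0.04, 0, 0, 0], [0, 0, 0.05, 0, 0, 0], [0, 0, 0.03, 0, 0, 0], [0, 0.06, 0, 0, 0, 0], [0, 0.04, 0, 0, 0, 0], [0, 0, 0, 0, 0, 0]], "jaw": 0.07}}

```text
time: 23.52
position: [0.4983, -0.0395, 0.3753]
tool_rot: [0.735, -0.678, -0.001, 0.0]
ft_force: [0.5, -0.7, -0.0]
grip_width: 0.07
grip_force: 0.0
```

```bash
python3 - <<'E'
from h import *
o=get_obs();c=camera("wrist");P=cloud(c,o);z=P[...,2]
print(o["time"],o["position"],o["ft_force"])
for n in ("wrist","side","top"):
    if n!="wrist": c=camera(n);P=cloud(c);z=P[...,2]
    d=np.hypot(P[...,0]-.4998,P[...,1]+.1411)
    t=P[(d<.024)&(z>.07)&(z<.1)];s=P[(d>.03)&(d<.055)&(abs(z-.05)<.01)]
    print(n,len(t),t.mean(0) if len(t) else 0,"top-stage",np.median(t[:,2])-np.median(s[:,2]) if len(t) else 0)
    if len(t)>30:
        A=np.c_[t[:,:2],np.ones(len(t))];print("slope deg",np.degrees(np.linalg.lstsq(A,t[:,2],rcond=None)[0][:2]))
    if n=="side": cv2.imwrite("pics/v8.png",cv2.resize(c["pixels"][120:220,210:340],(780,600),interpolation=2))
E
```

```text
23.525 [ 0.49830037 -0.03945884  0.37531869] [ 0.46237019 -0.67172059 -0.0130571 ]
wrist 1615 [ 0.50078242 -0.14184619  0.07892024] top-stage 0.027967603474127578
slope deg [-0.23985451 -0.55008642]
side 122 [ 0.49937954 -0.13768121  0.07764296] top-stage 0.026931305889192902
slope deg [ 0.89161642 -5.67516742]
top 14 [ 0.49631028 -0.16090319  0.07836376] top-stage 0.02750867558608583
```

View pics/v8.png

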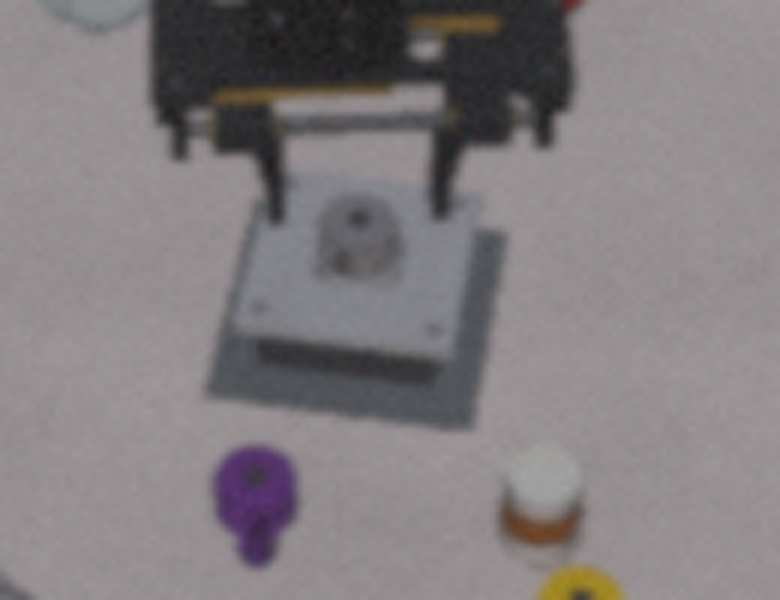

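The head top stands 28.0 mm above the stage, which is exactly the head height, and it's level within about 0.5°. It's flat home, and the gripper is clear of everything.

```bash
python3 -c "
from rig import hand_in
print(hand_in())"
```

```text
the job is handed in; nothing more can be done
None
```

The clamp screw is threaded into the stage socket with its head flat on the stage; I released it and handed the job in at about 24 s (limit 61 s), with wrist force readings never above about 12 N.

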